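Find the loose die bolt and hold its cap open

ROBOT

A 7-joint arm with a two-finger parallel gripper is mounted at the origin on a cart in front of the work surface, level with it; the furniture and walls round the work are solid. World frame = base frame: x ahead of the robot, y to its left, z up, the work surface at z = 0. Lengths are in m, angles in rad, forces in N, time in s.
With the tool pointing down it reaches from about 0.375 to 0.925 m from the base axis. Payload 3.1 kg.
Tool frame: the origin (TCP) lies on the centre line of the jaws, within the pads' length; the fingertips stand 17 mm ahead of it and the grasp point (between the pads) lies 2 mm behind it (nose_length is the distance from the TCP to the fingertips, in m); x points along the fingers, y is the direction in which the jaws open and shut, and the axes are right-handed (so a half turn about x gives the same grasp; the last joint's range is limited). The gripper opens to 85 mm and grips with 20 to 120 N. Pads are 22 mm wide; open, the fingers measure 114 mm over their backs; the gripper's body (76 mm by 85 mm) begins 54 mm behind the grasp point. The pads swing forward as they close: fully open they stand 13 mm farther back than shut.
Start: joints at [-1.299, 0.383, 0.044, 1.598, -0.018, 1.161, -0.05], TCP at [0.235, 0.606, 0.248] pointing down, gripper open.
Joint ranges: [-2.61, 2.61], [-0.41, 2.15], [-1.48, 1.57], [0, 2.5], [-1.57, 4.71], [0.05, 1.97], [-2.85, 2.85]. Speed limits (rad/s): [2.79, 2.79, 3.14, 3.14, 3.14, 3.14, 3.14].

INTERFACE

Orientations are given as a unit quaternion [x, y, z, w].
In Python, from cell import * gives the robot as it stands.
- The arm moves only by the tool play_rows, never from a script. Its argument "commands" is a list of rows, each a list of 4 numbers: the shift along the tool's x, y, z in cm, then the turn about the tool's x in degrees. In form: [[x, y, z, yaw], ...]. A call has 1 to 20 rows; each row is the pose to reach, as a shift and turn from the pose commanded when the call began, along the tool's axes at that moment; what a row does not reach only later rows make up. A row lasts 1/10 s, in which the tool goes at most 50 mm and 8.59 degrees, less where a joint would pass 70% of its speed; a pose out of reach is approached as far as the arm can. A call with a gripper value outside its range is refused whole. "grip" is the finger opening in cm, from 0 to 8.54, set as the call begins (left out, the last holds). The fingers move at their own pace and stop on an object; "grip_force" is the grip in N (left out, the last holds). Time passes only in rows, so rows that repeat a pose let the fingers close. It gives the time, the measured TCP pose, the force and the opening at its end, in the units of the state.
- sense(): the state, without advancing time (a new reading comes with each control period).
- get_image(name): name is "scene" or "side" or "wrist"; returns a dict with "img" (420x560x3 uint8, blue, green, red), "mtx" (3x3 intrinsics, pixels), "dist" ([k1, k2, p1, p2, k3] as OpenCV has them; the pictures are not rectified), "rvec" (rotation vector, rad) and "tvec" (3), from world to camera coordinates, as OpenCV has them; the wrist camera has in their place "hand_eye" (4x4, takes a point from camera to tool coordinates, whose origin is the TCP and whose axes are the tool frame's). Camera axes: x right, y down, z forward; pixel columns grow to the right and rows downward; lengths in m; the calibration is good to about 2 mm. A picture is of the moment at which its call begins: read the wrist's pose just before it. There is no depth.
- sign_off(): hands the job in, once; it reports no verdict.
Trained networks look in a picture, given as the dict that the camera call returned (one of the last four; its "shot" number tells which), for a name from the list of things; names that differ only in an ending like _2 or _b are one class to them, and where a whole thing is asked for, a point or a joint stands for the part that bears it (a point fixed in the world has none). Each returns a list of dicts, best first, with "confidence" (0 to 1); they miss things now and then, are a little off and sometimes report something else, mostly with a low value. They report only what shows in the picture. A call takes as long as a camera call.
- spot_in(picture, label): "bbox" ([left, top, right, bottom] in pixels, round what is visible of it).
- cut_out(picture, label): "mask" (420x560 bool, what is visible of it) and "bbox" ([left, top, right, bottom] in pixels, round what is visible of it).
- spot_point(picture, label): "point" ([column, row] in pixels: a listed point, or the origin of a listed thing).
The state is a dict: "clock": time; "joint_pos": joint angles; "dq": joint speeds; "joint_torque": joint torques, N m; "eef_pos": TCP position; "ee_rot": TCP orientation; "force": force on the tool from outside, world axes, zero at the start; "ft_torque": the same for the moment, N m; "opening": finger opening in m.
Only numpy, scipy, OpenCV 4.12 (cv2) and the standard library are available. Lean on these libraries where they do the work, as an engineer would, in place of code of your own. Each camera call takes 0.05 s, during which the arm holds its last target.

TASK

One of the three hold-down bolts on the die rail has come loose: tap each bolt head from above with the fingers, firmly enough that a loose one sinks (about 5 N), in order from left to right as the robot sees them, and do tap all three. Then lift the yellow cap of the bolt that sank (it has a bar handle) to about 60 degrees and finish while still holding it there, so that a fitter can get a spanner on the bolt. Leave the other two caps shut and do not disturb the spanner, bottle, tape roll and jar on the bench.

Things in the scene. Friction and masses are not known exactly. Their poses are not given: they have to be found in the camera images.
- die_rail: Grey steel die rail fixed on the bench, 180 x 350 x 40 mm (x, y, z of its own frame), carrying three small dies along its back and three capped bolts along its front. Origin: on the bench top, level with the middle bolt's axis; z up, x to the back (away from the robot), y along the rail to the left. Bolt axes at x = 0, y = +115 (left), 0 (middle), -115 mm (right); the rail reaches from x = -80 to +100 mm. The dies behind the bolts stand up to 75 mm above the bench.
- bolt_left_top (a point): Centre of the top of the left bolt's dark hexagon head (24 mm across corners, 14 mm high with its washer), 66 mm above the bench at the start; it stands upright through the window of its cap and moves with the bolt. The cap plate round it is 50.5 mm above the bench.
- bolt_left (a joint): How far this bolt has sunk, m; 0 at the start. A tight bolt does not give (under 1.5 mm at 20 N). The loose one slides down its full 7 mm under a push of about 3 N on its head and stays down. Which one is loose differs from start to start and cannot be seen before tapping.
- cap_left (a joint): Opening angle of this bolt's cap, rad; 0 shut (lying level), 1.57 would be upright, stop at 1.48. It turns about its rear edge, so that its front goes up; weight 0.22 kg, it falls shut when let go (no more than about 1.2 N at the handle).
- cap_left_grip (a point): Middle of the handle bar of the left cap: round steel bar of 10 mm diameter and 42 mm length, parallel to the rail's y, carried by two 10 mm legs at its ends (32 mm clear between them), along the front edge of the yellow cap plate (94 x 60 x 5 mm with a 36 x 38 mm window for the bolt head). Shut, it is 63 mm in front of the bolt axis, 84 mm above the bench and 33.5 mm above the cap plate, which lies under it and behind it. Moves with the cap.
- cap_left_hinge (a point): Middle of the left cap's hinge axis (parallel to the rail's y), 30 mm behind the bolt axis, 48 mm above the bench. With the cap shut the bar lies 93 mm in front of it and 36 mm above it.
- bolt_middle_top (a point): Centre of the top of the middle bolt's dark hexagon head (24 mm across corners, 14 mm high with its washer), 66 mm above the bench at the start; it stands upright through the window of its cap and moves with the bolt. The cap plate round it is 50.5 mm above the bench.
- bolt_middle (a joint): How far this bolt has sunk, m; 0 at the start. A tight bolt does not give (under 1.5 mm at 20 N). The loose one slides down its full 7 mm under a push of about 3 N on its head and stays down. Which one is loose differs from start to start and cannot be seen before tapping.
- cap_middle (a joint): Opening angle of this bolt's cap, rad; 0 shut (lying level), 1.57 would be upright, stop at 1.48. It turns about its rear edge, so that its front goes up; weight 0.22 kg, it falls shut when let go (no more than about 1.2 N at the handle).
- cap_middle_grip (a point): Middle of the handle bar of the middle cap: round steel bar of 10 mm diameter and 42 mm length, parallel to the rail's y, carried by two 10 mm legs at its ends (32 mm clear between them), along the front edge of the yellow cap plate (94 x 60 x 5 mm with a 36 x 38 mm window for the bolt head). Shut, it is 63 mm in front of the bolt axis, 84 mm above the bench and 33.5 mm above the cap plate, which lies under it and behind it. Moves with the cap.
- cap_middle_hinge (a point): Middle of the middle cap's hinge axis (parallel to the rail's y), 30 mm behind the bolt axis, 48 mm above the bench. With the cap shut the bar lies 93 mm in front of it and 36 mm above it.
- bolt_right_top (a point): Centre of the top of the right bolt's dark hexagon head (24 mm across corners, 14 mm high with its washer), 66 mm above the bench at the start; it stands upright through the window of its cap and moves with the bolt. The cap plate round it is 50.5 mm above the bench.
- bolt_right (a joint): How far this bolt has sunk, m; 0 at the start. A tight bolt does not give (under 1.5 mm at 20 N). The loose one slides down its full 7 mm under a push of about 3 N on its head and stays down. Which one is loose differs from start to start and cannot be seen before tapping.
- cap_right (a joint): Opening angle of this bolt's cap, rad; 0 shut (lying level), 1.57 would be upright, stop at 1.48. It turns about its rear edge, so that its front goes up; weight 0.22 kg, it falls shut when let go (no more than about 1.2 N at the handle).
- cap_right_grip (a point): Middle of the handle bar of the right cap: round steel bar of 10 mm diameter and 42 mm length, parallel to the rail's y, carried by two 10 mm legs at its ends (32 mm clear between them), along the front edge of the yellow cap plate (94 x 60 x 5 mm with a 36 x 38 mm window for the bolt head). Shut, it is 63 mm in front of the bolt axis, 84 mm above the bench and 33.5 mm above the cap plate, which lies under it and behind it. Moves with the cap.
- cap_right_hinge (a point): Middle of the right cap's hinge axis (parallel to the rail's y), 30 mm behind the bolt axis, 48 mm above the bench. With the cap shut the bar lies 93 mm in front of it and 36 mm above it.
- spanner: Open-end spanner, 26 x 154 x 6 mm, lying on the bench; origin at the centre of its underside, long axis y. Bystander.
- oil_bottle: Oil bottle with a red cap, 38 mm diameter, 105 mm high, standing; origin at the centre of its foot. Bystander.
- tape_black: Roll of black tape, 52 mm diameter, 18 mm high, lying flat; origin at the centre of its underside. Bystander.
- flux_jar: White jar with a blue lid, 56 mm diameter, 55 mm high, standing; origin at the centre of its foot. Bystander.

How it is judged:
On the way, in this order (a step that is already met when the one before it is completed fails the run):
1. the left bolt is tapped with the fingers (contact force between the fingers and bolt_left above 2 N).
2. the middle bolt is tapped with the fingers (contact force between the fingers and bolt_middle above 2 N).
3. the right bolt is tapped with the fingers (contact force between the fingers and bolt_right above 2 N).
At the end, for the whole second after the job is handed in: The loose bolt has sunk (more than 4 mm), its cap is held by the fingers (contact over 0.2 N) at rest between 0.8 and 1.35 rad (46 to 77 degrees), and the other two caps are shut (under 0.1 rad) over unmoved bolts (((value of joint bolt_left above 0.004 m and value of joint cap_left between 0.8 and 1.35 rad and velocity of joint cap_left between -0.1 and 0.1 rad/s and contact force between the fingers and cap_left above 0.2 N and value of joint each of cap_middle, cap_right below 0.1 rad and value of joint each of bolt_middle, bolt_right below 0.003 m) or (value of joint bolt_middle above 0.004 m and value of joint cap_middle between 0.8 and 1.35 rad and velocity of joint cap_middle between -0.1 and 0.1 rad/s and contact force between the fingers and cap_middle above 0.2 N and value of joint each of cap_left, cap_right below 0.1 rad and value of joint each of bolt_left, bolt_right below 0.003 m) or (value of joint bolt_right above 0.004 m and value of joint cap_right between 0.8 and 1.35 rad and velocity of joint cap_right between -0.1 and 0.1 rad/s and contact force between the fingers and cap_right above 0.2 N and value of joint each of cap_left, cap_middle below 0.1 rad and value of joint each of bolt_left, bolt_middle below 0.003 m))); the arm keeps its last pose, push and grip.
It fails at once if a cap is lifted although its bolt has not been found loose ((value of joint cap_left above 0.25 rad and value of joint bolt_left below 0.004 m) or (value of joint cap_middle above 0.25 rad and value of joint bolt_middle below 0.004 m) or (value of joint cap_right above 0.25 rad and value of joint bolt_right below 0.004 m)).
It fails at once if the spanner, bottle, tape roll or jar is pushed away (over 3 cm) (distance of any of spanner, oil_bottle, tape_black, flux_jar from where it was at the start of the episode above 0.03 m).
It also fails if it takes over 48 s, if anything falls off the work surface, if the arm or the gripper's body presses on something with over 40 N, if the wrist force passes 120 N, or if a joint passes its speed limit or range.

## Working session

There is one attempt and no reset: what is moved stays moved. The work goes in short steps, Python scripts to look and compute and a tool call to move; the robot and the scene stay as the last step left them, time stands still between calls to the robot, and variables do not carry over. Pictures are saved under pics/ and viewed, and the job is handed in when it is done.

Besides the shell and the picture viewer there is one more tool, called after "Emit:" as a command line: name --pt "numbers of a row" for each row, then --argument value for the rest. play_rows: Moves the arm, as the interface text tells. Its arguments: {"type":"object","properties":{"commands":{"type":"array"},"grip":{"type":"number"},"grip_force":{"type":"number"}},"required":["commands"]}

```bash
mkdir -p pics; ls; python3 - <<'E'
from cell import *
import cv2
s=sense();print(s)
for n in ["scene","side"]:
    p=get_image(n);cv2.imwrite(f"pics/{n}0.png",p["img"])
    print(n,p["shot"])
    for l in ["bolt_left_top","bolt_middle_top","bolt_right_top","cap_left_grip","cap_middle_grip","cap_right_grip","die_rail"]:
        print(l,[(r["point"],r["confidence"]) for r in spot_point(p,l)[:3]])
print(sense()["clock"])
E
```

```text
pics
{'clock': 0.0, 'joint_pos': array([-1.29881992,  0.3838684 ,  0.04382447,  1.59959361, -0.01792665,
        1.16116702, -0.04989313]), 'dq': array([-8.77740729e-05, -1.03645039e-03,  4.94080104e-04, -7.10314337e-04,
        1.11077374e-03, -1.28993693e-03,  5.09459900e-04]), 'joint_torque': array([-2.55879368e-04, -4.33469546e+01,  1.02411300e+00, -2.49507755e+01,
        1.05664908e-02,  1.14885342e-02,  1.58962592e-06]), 'eef_pos': array([0.23458047, 0.60522991, 0.24685625]), 'ee_rot': array([ 0.12903714,  0.69519178, -0.1308882 ,  0.69492883]), 'force': array([ 0.97075692,  0.18073633, -0.2162418 ]), 'ft_torque': array([-0.01078298,  0.00871559, -0.00315314]), 'opening': 0.08532676289751213}
scene 1
bolt_left_top [([259.4, 230.4], 0.5)]
bolt_middle_top [([278.6, 213.5], 0.59), ([275.2, 238.8], 0.23)]
bolt_right_top [([302.7, 191.4], 0.36)]
cap_left_grip [([278.4, 238.6], 0.64), ([358.1, 172.6], 0.57)]
cap_middle_grip [([297.4, 215.0], 0.61)]
cap_right_grip [([314.4, 197.4], 0.79), ([293.5, 190.1], 0.65)]
die_rail [([279.6, 220.3], 0.89)]
side 2
bolt_left_top [([259.8, 200.2], 0.52)]
bolt_middle_top [([283.1, 214.3], 0.47)]
bolt_right_top [([310.1, 242.2], 0.64)]
cap_left_grip [([243.2, 200.0], 0.66), ([312.8, 244.3], 0.26)]
cap_middle_grip [([261.3, 222.7], 0.79)]
cap_right_grip [([286.7, 247.9], 0.85)]
die_rail [([282.6, 238.5], 0.91)]
0.8
```

View images.

View pics/scene0.png

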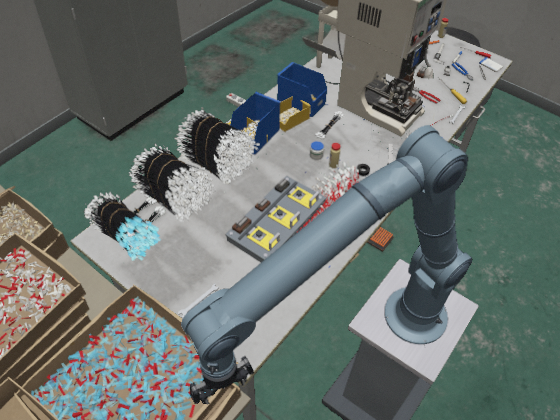

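View pics/side0.png

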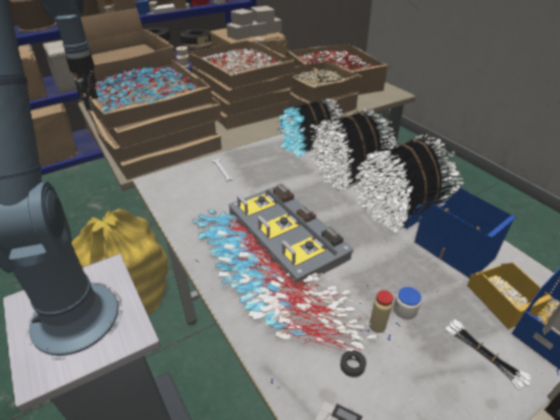

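```bash
cat > h.py <<'E'
import numpy as np, cv2
from scipy.optimize import least_squares
from scipy.spatial.transform import Rotation as R
from cell import *
PT={}
for n,y in (("left",.115),("middle",0),("right",-.115)):
    PT[f"bolt_{n}_top"]=(0,y,.066); PT[f"cap_{n}_grip"]=(-.063,y,.084)
PT["die_rail"]=(0,0,0)
def w(q,p):
    c,s=np.cos(q[2]),np.sin(q[2]); p=np.asarray(p,float)
    return np.array([q[0]+c*p[0]-s*p[1],q[1]+s*p[0]+c*p[1],p[2]])
def cams(p,s=None):
    if "rvec" in p: return p["rvec"],p["tvec"]
    T=np.eye(4);T[:3,:3]=R.from_quat(s["ee_rot"]).as_matrix();T[:3,3]=s["eef_pos"]
    M=np.linalg.inv(T@p["hand_eye"]); return cv2.Rodrigues(M[:3,:3])[0],M[:3,3]
def proj(P,rv,tv,p): return cv2.projectPoints(np.array([P],float),np.asarray(rv,float),np.asarray(tv,float),p["mtx"],np.asarray(p["dist"],float))[0].ravel()
def detect(p,s=None,labels=None,conf=.3):
    rv,tv=cams(p,s); o=[]
    for l in labels or PT:
        for r in spot_point(p,l)[:2]:
            if r["confidence"]>conf: o.append((l,np.array(r["point"]),rv,tv,p,r["confidence"]))
    return o
def fit(obs,q0,fs=3):
    f=lambda q: np.concatenate([(proj(w(q,PT[l]),rv,tv,p)-uv) for l,uv,rv,tv,p,c in obs])
    r=least_squares(f,q0,loss="soft_l1",f_scale=fs,x_scale=[.1,.1,.1])
    return r.x,f(r.x).reshape(-1,2)
E
python3 - <<'E'
from h import *
obs=[]
for n in ["scene","side"]:
    obs+=detect(get_image(n))
best=None
for y0 in (-.6,-.3,0,.3,.6):
    q,res=fit(obs,[.6,0,y0]); 
    c=np.minimum(np.linalg.norm(res,axis=1),10).sum()
    if best is None or c<best[0]: best=(c,q,res)
c,q,res=best
print(c,q)
for o,r in zip(obs,res): print(o[0],o[1],r.round(1),o[5])
s=sense()
for k in PT: print(k,w(q,PT[k]).round(3))
print(s["clock"],R.from_quat(s["ee_rot"]).as_matrix().round(3))
E
```

```text
66.2888068165611 [ 0.5618958  -0.02858823  0.02398116]
bolt_left_top [258.9 232.5] [ 1.  -1.9] 0.42
cap_left_grip [275.7 237.5] [-0.7 -0.9] 0.8
bolt_middle_top [281.1 211.9] [-0.5 -2.2] 0.44
cap_middle_grip [295.8 218.5] [-0.2 -3.6] 0.65
bolt_right_top [302.6 190.4] [-2.8 -0.2] 0.46
cap_right_grip [314.5 196.7] [ 0.3 -1.9] 0.56
cap_right_grip [279.2 211.3] [ 35.6 -16.5] 0.33
die_rail [280.2 222.9] [ 0.  -1.2] 0.77
bolt_left_top [260.2 198. ] [2.3 0. ] 0.64
cap_left_grip [244.2 201.8] [-1.2 -1.4] 0.93
bolt_middle_top [285.  216.5] [-0.1  2.8] 0.55
bolt_middle_top [310.9 242.6] [-26.  -23.3] 0.54
bolt_right_top [311.  242.6] [-0.3  1.1] 0.5
bolt_right_top [376.  327.3] [-65.3 -83.6] 0.36
cap_right_grip [289.2 246.8] [0.9 1.4] 0.74
die_rail [283.5 236.6] [1.3 0.9] 0.74
die_rail [318.2 241.8] [-33.4  -4.3] 0.32
bolt_left_top [0.559 0.086 0.066]
cap_left_grip [0.496 0.085 0.084]
bolt_middle_top [ 0.562 -0.029  0.066]
cap_middle_grip [ 0.499 -0.03   0.084]
bolt_right_top [ 0.565 -0.144  0.066]
cap_right_grip [ 0.502 -0.145  0.084]
die_rail [ 0.562 -0.029  0.   ]
1.6 [[-0.     0.361  0.932]
 [ 0.     0.932 -0.361]
 [-1.    -0.    -0.   ]]
```

Emit:
play_rows --pt "-0.2 -2 2 4" --pt "-0.5 -5 5.2 8" --pt "-0.7 -8 8.3 12" --pt "-0.9 -11 11.4 17" --pt "-1.2 -14 14.5 22" --pt "-1.4 -17 17.6 26" --pt "-1.6 -20 20.7 31" --pt "-1.9 -23 23.8 35" --pt "-2.1 -26 26.9 40" --pt "-2.4 -29 30 44" --pt "-2.6 -32 33.1 49" --pt "-2.8 -35 36.2 54" --pt "-3 -38 39.3 58" --pt "-3.1 -40.5 42 62" --pt "-3.2 -42.5 44 65.5" --pt "-3.3 -44 45.5 67.4" --pt "-3.3 -44 45.5 67.4" --pt "-3.3 -44 45.5 67.4" --pt "-3.3 -44 45.5 67.4" --grip 0

```text
clock: 3.5
eef_pos: [0.4996, 0.0334, 0.281]
ee_rot: [0.493, 0.507, -0.493, 0.507]
force: [0.2, 0.3, 0.2]
opening: 0.0
```

```bash
python3 - <<'E'
from h import *
s=sense();print(s["clock"],s["eef_pos"],s["force"],s["opening"],R.from_quat(s["ee_rot"]).as_matrix().round(3).tolist(),s["joint_pos"].round(2))
p=get_image("wrist");cv2.imwrite("pics/w1.png",p["img"])
obs=detect(p,s)
q,res=fit(obs,[.562,-.0286,.024])
print(q)
for o,r in zip(obs,res): print(o[0],o[1],r.round(1),o[5])
print(p["hand_eye"].round(3),sense()["clock"])
rv,tv=cams(p,s)
for k in PT: print(k,proj(w([.562,-.0286,.024],PT[k]),rv,tv,p).round(0))
E
```

```text
3.5 [0.49958117 0.03344015 0.28095589] [0.18280987 0.32194844 0.17640505] 1.5150533453646781e-05 [[-0.001, 1.0, 0.028], [0.001, 0.028, -1.0], [-1.0, -0.001, -0.001]] [-0.72  0.06  0.6   1.94 -0.04  1.16 -0.08]
[ 0.56282819 -0.0195393   0.04439362]
bolt_left_top [335.7 133.7] [0.4 0.3] 0.81
cap_left_grip [280.3 135.4] [-0.7  0.1] 0.81
bolt_middle_top [328.1 229.5] [4.9 1. ] 0.77
cap_middle_grip [345.8 302.3] [-64.2 -65.6] 0.73
cap_middle_grip [279.6 237. ] [ 2.  -0.3] 0.67
cap_right_grip [282.2 318.8] [1.  1.2] 0.7
die_rail [324.5 216.5] [ 1.1 -2. ] 0.72
die_rail [356.7 135.2] [-31.1  79.3] 0.53
[[ 0.    -0.284  0.959 -0.125]
 [ 1.    -0.001 -0.     0.   ]
 [ 0.001  0.959  0.284 -0.072]
 [ 0.     0.     0.     1.   ]] 3.9
bolt_left_top [337. 142.]
cap_left_grip [281. 143.]
bolt_middle_top [332. 237.]
cap_middle_grip [281. 243.]
bolt_right_top [327. 316.]
cap_right_grip [281. 325.]
die_rail [325. 220.]
```

View pics/w1.png

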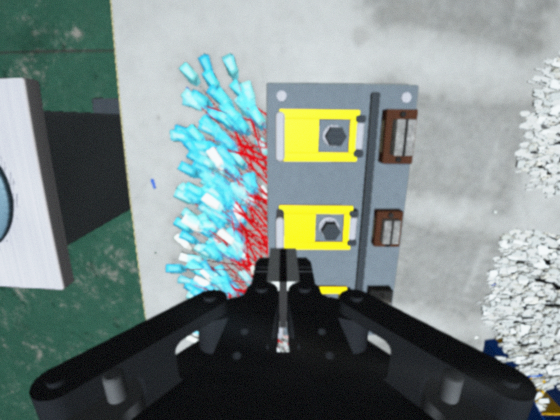

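```bash
python3 - <<'E'
from h import *
s=sense()
p=get_image("wrist")
rv,tv=cams(p,s)
img=p["img"]; cv2.imwrite("pics/w2.png",cv2.resize(img[75:270,255:430],None,fx=3,fy=3,interpolation=cv2.INTER_CUBIC))
obs=[(l,np.array(u),rv,tv,p,1) for l,u in (("bolt_left_top",(335.7,134.2)),("cap_left_grip",(280.5,135.4)),("bolt_middle_top",(329.5,229)),("cap_middle_grip",(280.5,228)))]
q,res=fit(obs,[.562,-.0286,.024]);print(q,res.round(1))
for k in PT: print(k,w(q,PT[k]).round(4),proj(w(q,PT[k]),rv,tv,p).round(0))
E
```

```text
[ 0.56042785 -0.02082984  0.01266851] [[ 0.7 -1. ]
 [-0.4 -2.5]
 [ 1.1  0.8]
 [-1.4  6.6]]
bolt_left_top [0.559  0.0942 0.066 ] [336. 133.]
cap_left_grip [0.496  0.0934 0.084 ] [280. 133.]
bolt_middle_top [ 0.5604 -0.0208  0.066 ] [331. 230.]
cap_middle_grip [ 0.4974 -0.0216  0.084 ] [279. 235.]
bolt_right_top [ 0.5619 -0.1358  0.066 ] [325. 310.]
cap_right_grip [ 0.4989 -0.1366  0.084 ] [278. 318.]
die_rail [ 0.5604 -0.0208  0.    ] [324. 214.]
```

View pics/w2.png

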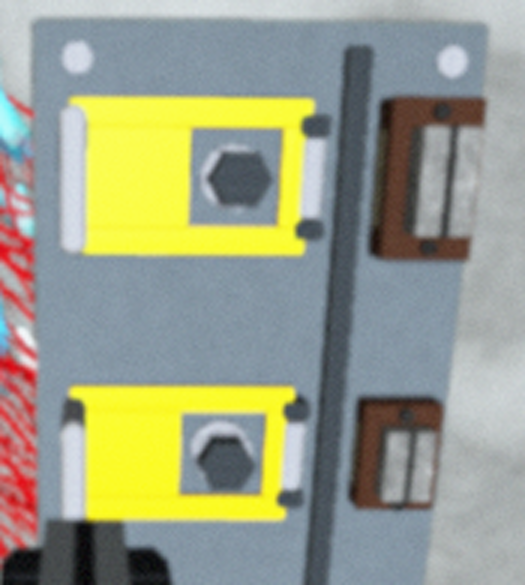

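```bash
python3 - <<'E'
from h import *
s=sense()
p=get_image("wrist")
rv,tv=cams(p,s)
PT["c1"]=(-.08,.175,.04);PT["c2"]=(.1,.175,.04)
obs=[(l,np.array(u),rv,tv,p,1) for l,u in (("bolt_left_top",(335,134.3)),("cap_left_grip",(279.3,134.3)),("bolt_middle_top",(329.3,229)),("c1",(266,81.7)),("c2",(417.3,83.3)))]
q,res=fit(obs,[.562,-.0286,.024]);print(q,res.round(1))
for k in PT: print(k,w(q,PT[k]).round(4),proj(w(q,PT[k]),rv,tv,p).round(0))
print((R.from_quat(s["ee_rot"]).as_matrix()).round(3),s["eef_pos"])
E
```

```text
[ 0.55942063 -0.02261186  0.01597277] [[ 0.   0.4]
 [-0.6  0.4]
 [ 0.4  2. ]
 [-1.3 -1.7]
 [ 1.8 -0.5]]
bolt_left_top [0.5576 0.0924 0.066 ] [335. 135.]
cap_left_grip [0.4946 0.0914 0.084 ] [279. 135.]
bolt_middle_top [ 0.5594 -0.0226  0.066 ] [330. 231.]
cap_middle_grip [ 0.4964 -0.0236  0.084 ] [278. 236.]
bolt_right_top [ 0.5613 -0.1376  0.066 ] [325. 311.]
cap_right_grip [ 0.4983 -0.1386  0.084 ] [278. 319.]
die_rail [ 0.5594 -0.0226  0.    ] [323. 215.]
c1 [0.4766 0.1511 0.04  ] [265.  80.]
c2 [0.6566 0.154  0.04  ] [419.  83.]
[[-0.     1.     0.025]
 [ 0.     0.025 -1.   ]
 [-1.    -0.    -0.   ]] [0.50008907 0.03162036 0.28128105]
```

Emit:
play_rows --pt "2 2 -2 0" --pt "5 4 -4 0" --pt "9 5.9 -5.9 0" --pt "13 5.9 -5.9 0" --pt "16.5 5.9 -5.9 0" --pt "18.5 5.9 -5.9 0" --pt "19 5.9 -5.9 0" --pt "19 5.9 -5.9 0" --pt "19 5.9 -5.9 0"

```text
clock: 4.9
eef_pos: [0.559, 0.0919, 0.0927]
ee_rot: [0.495, 0.506, -0.493, 0.507]
force: [0.3, -0.2, -0.0]
opening: -0.0002
```

```bash
python3 - <<'E'
from h import *
s=sense();print(s["clock"],s["eef_pos"],s["force"])
p=get_image("wrist");cv2.imwrite("pics/w3.png",p["img"])
E
```

```text
4.9 [0.55903279 0.09193872 0.09270434] [ 0.28105498 -0.2326776  -0.03345358]
```

View pics/w3.png

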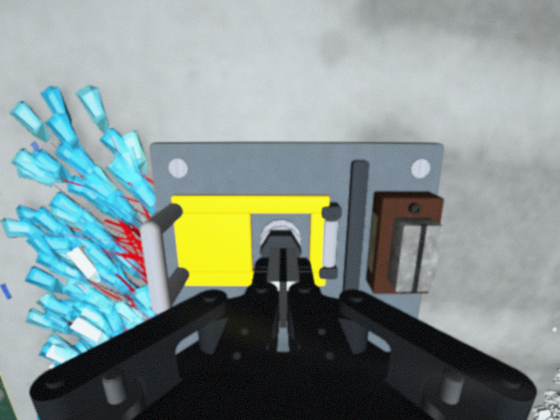

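Emit:
play_rows --pt "0.4 0 0 0" --pt "0.7 0 0 0" --pt "0.9 0 0 0" --pt "0.95 0 0 0" --pt "1.0 0 0 0"

```text
clock: 5.45
eef_pos: [0.5579, 0.092, 0.0815]
ee_rot: [0.494, 0.506, -0.494, 0.506]
force: [-0.2, 0.8, 1.5]
opening: -0.0
```

Emit:
play_rows --pt "0.1 0 0 0" --pt "0.15 0 0 0" --pt "0.15 0 0 0"

```text
clock: 5.75
eef_pos: [0.5579, 0.092, 0.0798]
ee_rot: [0.494, 0.506, -0.494, 0.506]
force: [-0.0, -0.2, 0.8]
opening: 0.0001
```

Emit:
play_rows --pt "0.1 0 0 0" --pt "0.2 0 0 0" --pt "0.2 0 0 0"

```text
clock: 6.05
eef_pos: [0.5578, 0.0919, 0.0777]
ee_rot: [0.494, 0.506, -0.494, 0.506]
force: [1.5, 0.1, 0.5]
opening: 0.0002
```

Emit:
play_rows --pt "0.1 0 0 0" --pt "0.2 0 0 0" --pt "0.2 0 0 0"

```text
clock: 6.35
eef_pos: [0.5577, 0.0918, 0.0762]
ee_rot: [0.494, 0.506, -0.494, 0.506]
force: [-0.7, 1.1, 4.4]
opening: -0.0003
```

```bash
python3 - <<'E'
from h import *
s=sense();print(s["clock"],s["eef_pos"],s["force"])
p=get_image("wrist");cv2.imwrite("pics/w4.png",p["img"][150:330,150:410].repeat(3,0).repeat(3,1))
p=get_image("side");cv2.imwrite("pics/s4.png",cv2.resize(p["img"][140:290,180:380],None,fx=4,fy=4,interpolation=cv2.INTER_CUBIC))
E
```

```text
6.35 [0.55774829 0.09183451 0.07616422] [-0.74867964  1.0524776   4.35510881]
```

View pics/w4.png

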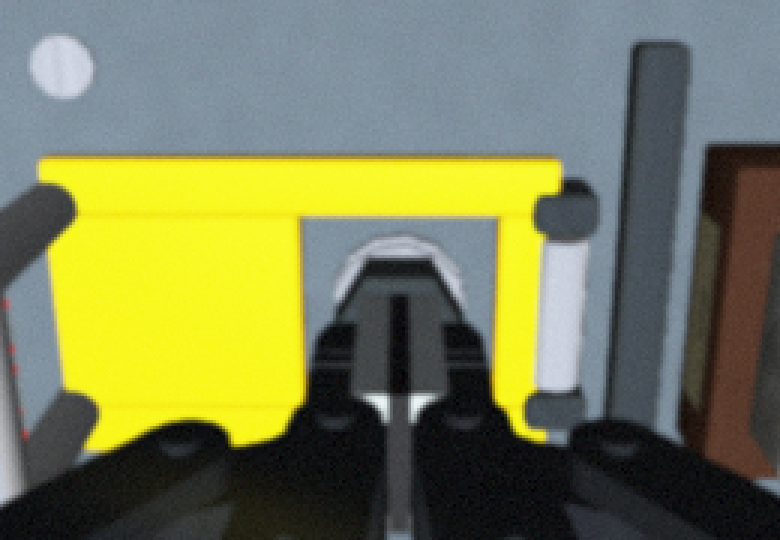

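View pics/s4.png

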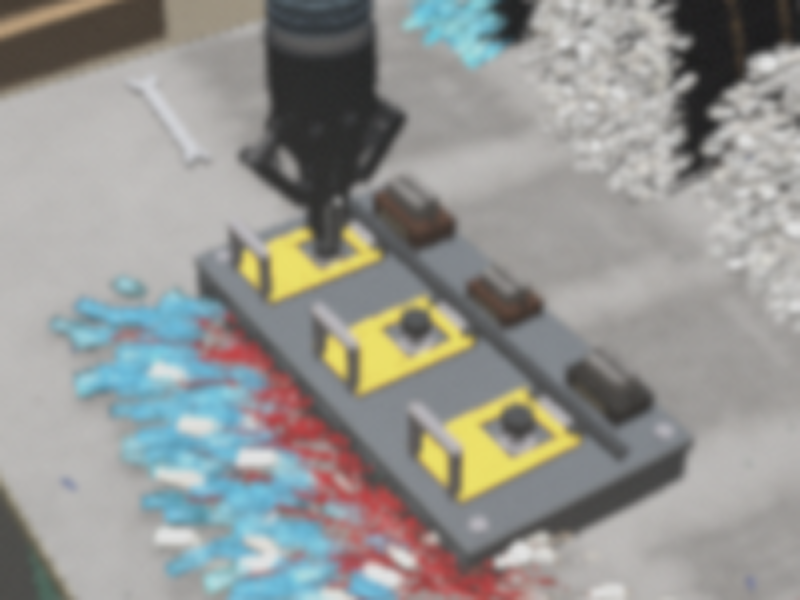

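Emit:
play_rows --pt "0.1 0 0 0" --pt "0.1 0 0 0"

```text
clock: 6.65
eef_pos: [0.5578, 0.0918, 0.0761]
ee_rot: [0.494, 0.506, -0.494, 0.506]
force: [-3.1, 0.6, 10.7]
opening: 0.0005
```

Emit:
play_rows --pt "-1.5 0 0 0" --pt "-2.2 -0.1 3 0" --pt "-2.2 -0.1 7 0" --pt "-2.2 -0.1 10 0" --pt "-2.2 -0.1 11.4 0" --pt "-2.2 -0.1 11.4 0" --pt "-2.2 -0.1 11.4 0"

```text
clock: 7.35
eef_pos: [0.5594, -0.0206, 0.0966]
ee_rot: [0.494, 0.507, -0.493, 0.506]
force: [-0.7, -0.1, -1.0]
opening: 0.0002
```

```bash
python3 - <<'E'
from h import *
s=sense();print(s["clock"],s["eef_pos"],s["force"])
p=get_image("wrist");cv2.imwrite("pics/w5.png",p["img"])
E
```

```text
7.35 [ 0.55942195 -0.02059203  0.09656149] [-0.68383534 -0.10889937 -1.04196973]
```

View pics/w5.png

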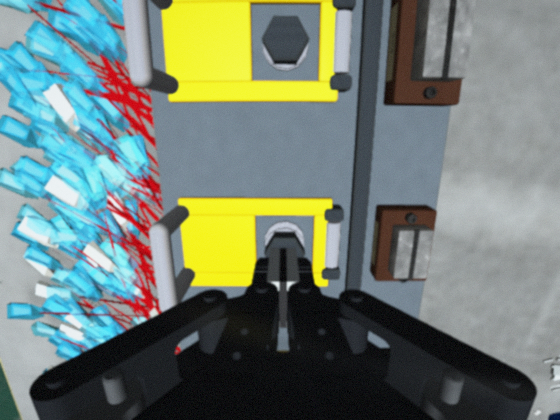

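Emit:
play_rows --pt "0.5 0 0 0" --pt "0.9 0 0 0" --pt "1.1 0 0 0" --pt "1.2 0 0 0" --pt "1.3 0 0 0"

```text
clock: 7.9
eef_pos: [0.5594, -0.022, 0.0835]
ee_rot: [0.494, 0.506, -0.494, 0.506]
force: [0.1, 0.5, 0.5]
opening: -0.0
```

Emit:
play_rows --pt "0.1 0 0 0" --pt "0.2 0 0 0" --pt "0.2 0 0 0"

```text
clock: 8.2
eef_pos: [0.5595, -0.0221, 0.0826]
ee_rot: [0.494, 0.506, -0.494, 0.506]
force: [-2.5, 0.1, 5.6]
opening: -0.0003
```

Emit:
play_rows --pt "0.1 0 0 0" --pt "0.1 0 0 0"

```text
clock: 8.4
eef_pos: [0.5596, -0.0222, 0.0826]
ee_rot: [0.494, 0.507, -0.494, 0.505]
force: [-4.5, 1.7, 11.0]
opening: -0.0001
```

Emit:
play_rows --pt "-1.2 0 0 0" --pt "-1.5 -0.1 3 0" --pt "-1.5 -0.1 7 0" --pt "-1.5 -0.1 10 0" --pt "-1.5 -0.1 11.5 0" --pt "-1.5 -0.1 11.5 0" --pt "-1.5 -0.1 11.5 0"

```text
clock: 9.1
eef_pos: [0.5615, -0.1356, 0.0956]
ee_rot: [0.494, 0.507, -0.493, 0.506]
force: [-0.5, 0.3, -0.3]
opening: -0.0001
```

Emit:
play_rows --pt "0.5 0 0 0" --pt "0.9 0 0 0" --pt "1.1 0 0 0" --pt "1.2 0 0 0" --pt "1.3 0 0 0" --pt "1.3 0 0 0"

```text
clock: 9.7
eef_pos: [0.5615, -0.137, 0.0828]
ee_rot: [0.494, 0.506, -0.494, 0.506]
force: [0.3, 0.2, 0.7]
opening: 0.0
```

```bash
python3 - <<'E'
from h import *
s=sense();print(s["clock"],s["eef_pos"],s["force"])
p=get_image("wrist");cv2.imwrite("pics/w6.png",p["img"])
E
```

```text
9.7 [ 0.56146107 -0.13698033  0.08278673] [0.34100187 0.24418035 0.7458545 ]
```

View pics/w6.png

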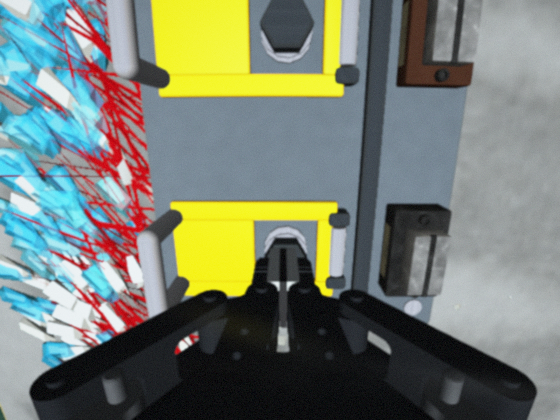

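Fingers stand on the right bolt head (285,245). Press.

Emit:
play_rows --pt "0.1 0 0 0" --pt "0.2 0 0 0" --pt "0.2 0 0 0"

```text
clock: 10.05
eef_pos: [0.5616, -0.1375, 0.0826]
ee_rot: [0.494, 0.506, -0.494, 0.506]
force: [-3.1, 1.2, 10.6]
opening: 0.0005
```

Emit:
play_rows --pt "-3 0 0 0" --pt "-6 -0.5 -2 0" --pt "-6.5 -2 -6 0" --pt "-6.5 -3 -10 0" --pt "-6.5 -4 -14 0" --pt "-6.5 -5 -18 0" --pt "-6.5 -6.1 -21.5 0.5" --pt "-6.5 -6.1 -23.1 0.5" --pt "-6.5 -6.1 -23.1 0.5" --pt "-6.5 -6.1 -23.1 0.5" --grip 4 --grip_force 30

```text
clock: 11.05
eef_pos: [0.4949, 0.0914, 0.1459]
ee_rot: [0.496, 0.504, -0.496, 0.504]
force: [0.3, -1.8, 0.1]
opening: 0.0401
```

```bash
python3 - <<'E'
from h import *
s=sense();print(s["clock"],s["eef_pos"],s["force"],s["opening"])
p=get_image("wrist");im=p["img"].copy()
rv,tv=cams(p,s)
q=[.5594,-.0226,.016]
for y in (-.021,0,.021):
    u=proj(w(q,(-.063,.115+y,.084)),rv,tv,p);cv2.circle(im,(int(u[0]),int(u[1])),3,(0,0,255),1);print(u)
cv2.imwrite("pics/w7.png",im)
E
```

```text
11.05 [0.49491106 0.09144735 0.14586036] [ 0.29007803 -1.76714647  0.0567166 ] 0.04010160467957594
[281.76498744 261.90848928]
[281.71596827 233.74240662]
[281.66478369 203.77225312]
```

View pics/w7.png

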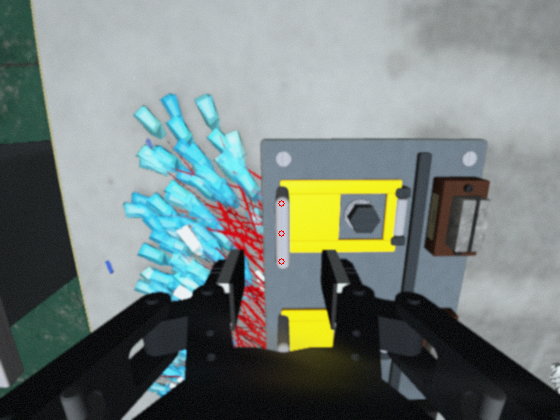

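```bash
python3 - <<'E'
from h import *
s=sense()
p=get_image("wrist");im=p["img"].copy()
rv,tv=cams(p,s)
q=[.5594,-.0226,.016]
L=[(-.063,.115-.021,.084),(-.063,.115+.021,.084),(0,.115,.059),(-.063,.145,.0505),(-.063,.085,.0505),(.02,.145,.0505),(.02,.085,.0505),(-.08,.175,.04),(.1,.175,.04),(-.063,.131,.051),(-.063,.131,.084),(-.063,.099,.084)]
im=cv2.resize(im[120:300,230:500],None,fx=2.9,fy=2.9,interpolation=cv2.INTER_CUBIC)
for P in L:
    u=(proj(w(q,P),rv,tv,p)-[230,120])*2.9;cv2.circle(im,(int(u[0]),int(u[1])),3,(0,0,255),1)
cv2.imwrite("pics/w8.png",im)
E
```

```text
(no output)
```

View pics/w8.png

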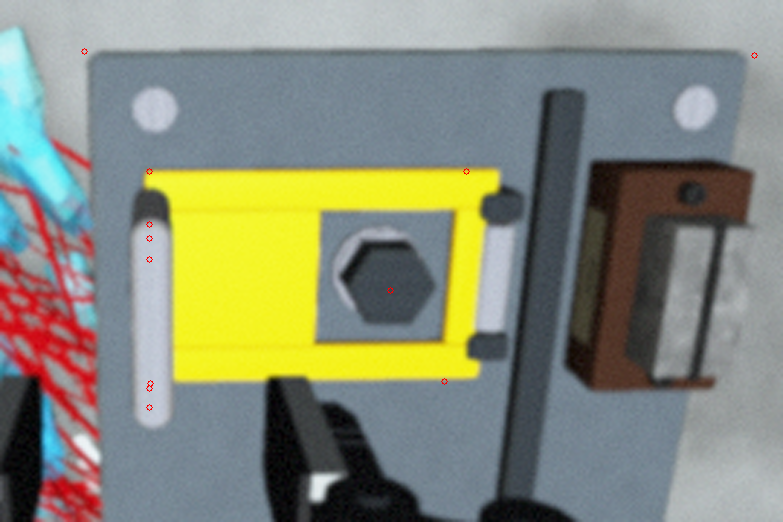

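Emit:
play_rows --pt "2 0 0 0" --pt "4.5 0 0 0" --pt "5.8 0 0 0" --pt "6.3 0 0 0" --pt "6.3 0 0 0"

```text
clock: 11.65
eef_pos: [0.4944, 0.0912, 0.0823]
ee_rot: [0.496, 0.504, -0.497, 0.504]
force: [-0.2, 0.0, -0.0]
opening: 0.0402
```

Emit:
play_rows --pt "0 0 0 0" --pt "0 0 0 0" --pt "0 0 0 0" --pt "0 0 0 0" --pt "0 0 0 0" --pt "0 0 0 0" --grip 0 --grip_force 25

```text
clock: 12.25
eef_pos: [0.4948, 0.0924, 0.0837]
ee_rot: [0.496, 0.504, -0.496, 0.504]
force: [-2.7, -0.5, 5.8]
opening: 0.009
```

Emit:
play_rows --pt "-0.75 0.3 0 0" --pt "-1.56 0.77 0 0" --pt "-2.3 1.25 0 0" --pt "-2.96 1.8 0 0" --pt "-2.96 1.8 0 0"

```text
clock: 12.75
eef_pos: [0.5113, 0.0927, 0.1132]
ee_rot: [0.495, 0.505, -0.497, 0.503]
force: [-6.5, 0.4, 2.5]
opening: 0.009
```

```bash
python3 - <<'E'
from h import *
s=sense();print(s["clock"],s["eef_pos"],s["force"],s["opening"])
p=get_image("side");cv2.imwrite("pics/s9.png",cv2.resize(p["img"][140:290,180:380],None,fx=4,fy=4,interpolation=cv2.INTER_CUBIC))
E
```

```text
12.75 [0.51134901 0.09273571 0.11316931] [-6.48059057  0.42617959  2.46438327] 0.008963908078728664
```

View pics/s9.png

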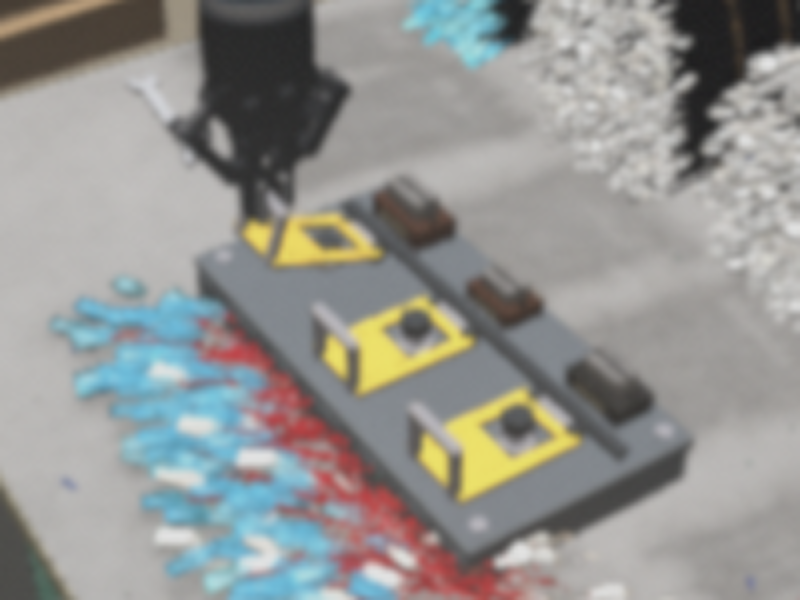

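Emit:
play_rows --pt "-0.6 0.5 0 0" --pt "-1.2 1.15 0 0" --pt "-1.7 1.8 0 0" --pt "-2.17 2.6 0 0" --pt "-2.17 2.6 0 0"

```text
clock: 13.3
eef_pos: [0.5389, 0.0933, 0.1366]
ee_rot: [0.496, 0.505, -0.496, 0.503]
force: [-8.6, 1.1, 10.5]
opening: 0.0084
```

Emit:
play_rows --pt "-0.35 0.75 0 0" --pt "-0.7 1.55 0 0" --pt "-0.92 2.35 0 0" --pt "-1.1 3.15 0 0" --pt "-1.1 3.15 0 0" --pt "-1.1 3.15 0 0"

```text
clock: 13.9
eef_pos: [0.572, 0.0941, 0.1466]
ee_rot: [0.497, 0.503, -0.495, 0.505]
force: [-2.8, 1.5, 6.0]
opening: 0.0088
```

```bash
python3 - <<'E'
from h import *
s=sense();print(s["clock"],s["eef_pos"],s["force"],s["opening"])
q=[.5594,-.0226,.016]
H=w(q,(.03,.115,.048)); d=s["eef_pos"]+[0,0,.002]-H; print(d, np.degrees(np.arctan2(d[2],-d[0]))-21.2, np.hypot(d[0],d[2]))
p=get_image("side");cv2.imwrite("pics/s10.png",cv2.resize(p["img"][140:290,180:380],None,fx=4,fy=4,interpolation=cv2.INTER_CUBIC))
p=get_image("wrist");cv2.imwrite("pics/w10.png",p["img"])
E
```

```text
13.9 [0.57203376 0.09409348 0.14661844] [-2.76452465  1.50721186  6.00515664] 0.00877413655414604
[-0.01552248  0.00122822  0.10061844] 60.030074462100146 0.10180872875325635
```

View pics/s10.png

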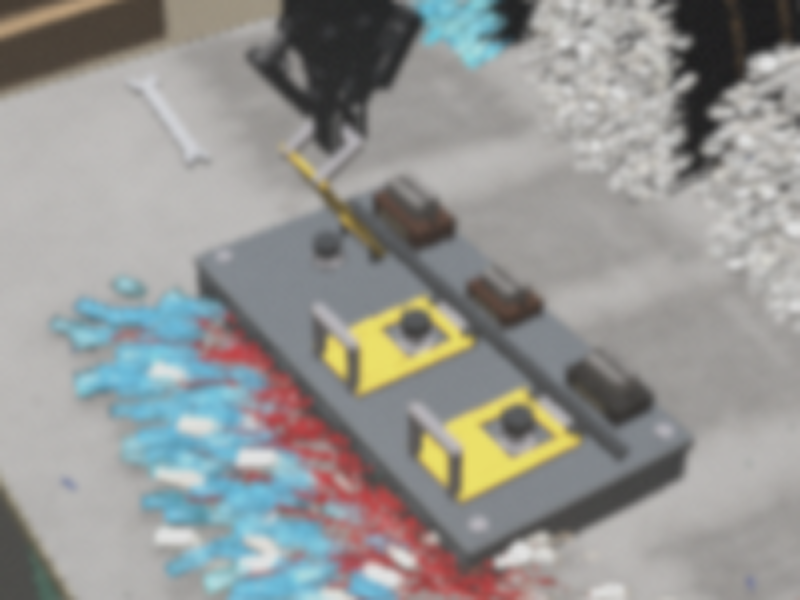

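View pics/w10.png

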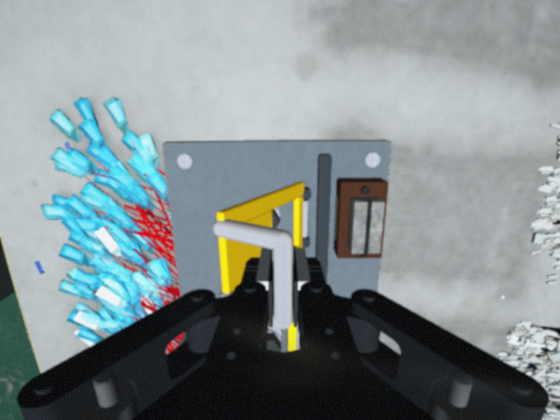

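Emit:
play_rows --pt "0 0 0 0" --pt "0 0 0 0" --pt "0 0 0 0" --pt "0 0 0 0" --pt "0 0 0 0"

```text
clock: 14.5
eef_pos: [0.5717, 0.0941, 0.1466]
ee_rot: [0.497, 0.503, -0.495, 0.505]
force: [-2.7, 0.6, 6.2]
opening: 0.0089
```

```bash
python3 - <<'E'
from cell import *
s=sense();print(s["clock"],s["eef_pos"],s["force"],s["opening"],abs(s["dq"]).max())
if s["opening"]>.007: print(sign_off())
E
```

```text
14.5 [0.57174895 0.09406435 0.14657078] [-2.73041103  0.57042178  6.17023505] 0.00893974855404136 0.0025701786739771144
the job is handed in; nothing more can be done
None
```

The left bolt is the loose one. Its cap is now held open at about 60 degrees in the fingers, and I handed the job in at 14.5 s.

- **Taps:** I tapped left, middle, right in that order, each to about 11 N. The left bolt stopped 6.5 mm lower than the other two (tool at 76.1 mm against 82.6 mm). The middle and right bolts held firm.
- **Cap:** I gripped the left cap's bar and lifted it along its arc. The tool position gives an opening of 60.0 degrees.
- **Last checks:** The arm was still, the fingers had stopped at 8.9 mm on the 10 mm bar, and the force at the wrist was about 7 N. The last side picture shows the middle and right caps shut and the spanner in place. I did not check the bottle, tape roll and jar in a picture after the moves, but the arm never went near them.
- **What disagreed:** The scene and side cameras put the rail about 6 mm off in y from the wrist camera. I used the wrist camera's value, and the contact positions bore it out.

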